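Wedge the sprung hatch open and move the module to its keyed nest

ROBOT

A 6-joint arm with a two-finger parallel gripper is mounted at the origin on the work surface. World frame = base frame: x ahead of the robot, y to its left, z up, the work surface at z = 0. Lengths are in m, angles in rad, forces in N, time in s.
With the tool pointing down it reaches from about 0.25 to 0.775 m from the base axis. Payload 4 kg.
Tool frame: the origin (TCP) lies midway between the tips of the shut fingers; the grasp point (between the pads) lies pinch_z behind it (pinch_z is the distance from the TCP to the grasp point, in m); z points along the fingers, y is the line along which they close (so a half turn about z gives the same grasp; the last joint's range is limited). The gripper opens to 94 mm and grips with 3 to 60 N. Pads are 16 mm wide; open, the fingers measure 119 mm over their backs; the gripper's body (75 mm by 177 mm) begins 78 mm behind the grasp point.
Start: joints at [1.207, 0.087, 1.371, -0, 1.684, -0.103], TCP at [0.142, 0.531, 0.206] pointing down, gripper open.
Joint ranges: [-3.1, 3.1], [-0.76, 2.03], [0.27, 2.55], [-1.08, 4.22], [0.17, 2.65], [-2.57, 2.57]. Speed limits (rad/s): [2.79, 2.79, 3.14, 3.14, 3.14, 3.14].

INTERFACE

Orientations are given as a rotation vector (axis times angle).
In Python, from cell import move_to, line_to, move_joints, move_gripper, dwell, solve_ik, get_state, grab_frame, camera_params, MotionError, sign_off, pinch_z gives the robot as it stands. Calls block until the motion is done:
- move_to(position, orientation): joint-space move of the TCP to a pose.
- line_to(position, vel=0.15, rot=None): straight line of the TCP; rot=None keeps the orientation; vel is the mean speed in m/s.
- move_joints(angles): joint-space move.
- move_gripper(opening, strength=None): finger opening in m; strength is the grip in N (None keeps the last); returns when the fingers have stopped.
- dwell(seconds).
- solve_ik(position, orientation): joint angles nearest the present ones, or None.
- get_state(): the state.
- grab_frame(name): name is "scene" or "top" or "wrist"; returns the picture (480x640x3 uint8, red, green, blue); there is no depth.
- camera_params(name): a dict with "vertical_fov" (degrees; the focal length in pixels is half the picture's height over the tangent of half this angle, whatever the lens; pixels are square), "cx", "cy" (the principal point, pixels), "D" ([k1, k2, p1, p2, k3] as OpenCV has them; the pictures are not rectified), "R" (3x3) and "t" (3): a world point X has camera coordinates R X + t; the wrist camera has in their place "T_tool_cam" (4x4, takes a point from camera to tool coordinates, whose origin is the TCP and whose axes are the flange's). Camera axes: x right, y down, z forward; pixel columns grow to the right and rows downward; lengths in m; the calibration is good to about 2 mm. A picture is of the moment at which its call begins: read the wrist's pose just before it. camera_params takes no time and is no camera call.
A pose or a line that the arm cannot do raises MotionError and nothing moves.
- sign_off(): hands the job in; it is judged then, once.
The state is a dict: "clock": time; "joints": joint angles; "dq": joint speeds; "tau": joint torques, N m; "tool_pos": TCP position; "tool_rot": TCP orientation; "wrist_force": force on the tool from outside, world axes, zero at the start; "wrist_torque": the same for the moment, N m; "gripper_width": finger opening in m; "finger_force": force on a finger pad.
Only numpy, scipy, OpenCV 4.12 (cv2) and the standard library are available. Lean on these libraries where they do the work, as an engineer would, in place of code of your own. Each camera call takes 0.05 s, during which the arm holds its last target. There are 200 camera calls.

TASK

Push the orange wedge along its lane, under the red pin, until it meets the red end stop, so that it alone holds the spring-closing hatch open. Then reach in, take out the heat-sink module and lay it in the black-and-white nest, turned so that its yellow tab enters the notch and it sits fully home, flat on the nest floor. Let go of everything, leave the hatch propped open, and leave the glass vial and the amber flux jar standing where they are.

Things in the scene. Friction and masses are not known exactly. Their poses are not given: they have to be found in the camera images.
- case: Fixed blue box, 130 (own x) by 160 (y), 58 high, walls 5, inner floor 8 above the table, lid = hatch. Origin: table level under its centre. Own x runs along the lane, away from the robot at yaw 0; y left, z up. Grey wedge lane on the +y side: deck 37 above the table, centred on y = +128, from x = -145 to +132, rails 7 high, 46 apart.
- lane_stop (a point): Middle of the near face of the red end stop, at the far end of the lane (x = +124, y = +128 in the case's frame), at deck height, 37 mm above the table. The stop is 16 high. The wedge's toe meets it.
- hatch (a joint): Angle (rad) of the clear, yellow-framed hatch, 132 by 156, 5 thick: 0 shut and level; near edge swings up and away; limit 1.45. Spring and weight always shut it (about 0.1 N m; 5 to 15 N to push the wedge). No handle: wedge pushed under its red pin opens it, to about 1.3 at the end stop; free edge then 0.19 m above the table and 35 mm nearer than the hinge.
- hatch_hinge (a point): Middle of the hatch's hinge axis, along the far edge of the case (x = +65, y = 0, z = 60 mm in the case's frame; axis along the case's y).
- hatch_pin (a point): Middle of the red pin, 12 mm in diameter, 64 long, that crosses over the lane on an arm of the hatch, 45 mm from the hinge axis; it moves with the hatch. When shut its underside is 13 mm above the lane deck.
- wedge_center (a point): Centre of the orange wedge, half-way up: 110 long (own x), 42 wide, 66 high, about 0.3 kg, loose on the lane deck. Toe, 6 high, at own +x, 55 mm from here, towards the pin; 35 degree slope, then flat top 24 long; upright back face at own -x, 55 mm from here, to push on. At the stop this point is at case x = +69. It stays where left.
- module_center (a point): Centre of the module, 23 mm above its underside. Green plate 12 thick, own x -17 to +27, y -40 to +40; yellow tab, same thickness, x -27 to -17, y +10 to +34. Dark finned heat sink on the plate, centred here, 36 (x) by 30 (y), top 46 above the underside: grip it across the 30 (closing along own y). About 0.18 kg. Starts in the compartment.
- nest: Fixed nest, black base 90 (x) by 120 (y) by 8, white walls 12 high on it. Origin: table level under its centre. Pocket: the module's outline plus 3 mm all round; floor 8 above the table; tab notch on the -x side, y +7 to +37. Home when the module's x, y and yaw agree with the nest's (one way only), its centre 31 mm above the table.
- vial: Small clear glass vial with grey cap, 32 across, 62 high, standing at the left; origin under its centre. Leave alone.
- flux_jar: Amber glass flux jar with red cap, 52 across, 45 high, standing at the right; origin under its centre. Leave alone.
Things that resemble listed ones, but are neither listed nor needed, are in the scene too. Several things look just like the nest: the one meant starts farthest from the robot's base. Of the things like the part that bears wedge_center, leave any that is blue; of the rest the larger one is meant.

How it is judged:
By the outcome, as a careful person would: the job done as asked, in the order asked, and still so for the second after the job is handed in, with the robot touching nothing.
It also fails if it takes over 72 s, if anything falls off the work surface, if the arm or the gripper's body presses on something with over 40 N, if the wrist force passes 120 N, or if a joint passes its speed limit or range.

## Working session

There is one attempt and no reset: what is moved stays moved. The work goes in short steps, each a Python script; the robot and the scene stay as the last script left them, time stands still between calls to the robot, and variables do not carry over. Pictures are saved under pics/ and viewed, at most 10 in all, crops included, and the job is handed in when it is done.

```bash
mkdir -p pics; ls
python3 - <<'E'
from cell import *
import cv2
for n in("scene","top"):
    cv2.imwrite(f"pics/{n}0.png",grab_frame(n)[:,:,::-1]); print(n,camera_params(n))
print(camera_params("wrist"),pinch_z,get_state())
E
```

```text
pics
scene {'vertical_fov': 56.43843604093743, 'cx': 318.2799184737013, 'cy': 237.3582107920333, 'D': array([0.01775133, 0.        , 0.        , 0.        , 0.        ]), 'R': array([[ 0.042025  ,  0.99902111,  0.01381054],
       [ 0.7195818 , -0.02067477, -0.69409984],
       [-0.69313486,  0.03910735, -0.71974626]]), 't': array([-0.06265374, -0.37673977,  1.57934389])}
top {'vertical_fov': 56.944514848161774, 'cx': 322.3363797766093, 'cy': 237.41638493240046, 'D': array([-0.01243741,  0.        ,  0.        ,  0.        ,  0.        ]), 'R': array([[-0.00870918, -0.99973854, -0.02114239],
       [-0.98967139,  0.01164312, -0.14288096],
       [ 0.14308977,  0.01967964, -0.98951404]]), 't': array([0.03104606, 0.59832256, 0.96711353])}
{'vertical_fov': 71.16373648719312, 'cx': 322.143142430555, 'cy': 237.3049065029941, 'D': array([-0.06213214,  0.        ,  0.        ,  0.        ,  0.        ]), 'T_tool_cam': array([[-1.91293244e-06, -9.66846077e-01, -2.55359872e-01,
         7.34870096e-02],
       [ 9.99999822e-01,  1.50630022e-04, -5.77808006e-04,
        -3.83320917e-04],
     
[... 155 characters left out ...]
000e+00]])} 0.0188 {'clock': 0.1, 'joints': array([ 1.20687460e+00,  8.78763554e-02,  1.37206064e+00, -2.17860761e-05,
        1.68359321e+00, -1.03100742e-01]), 'dq': array([ 0.00166517, -0.00115679, -0.00352723,  0.00091349,  0.00066752,
       -0.00033271]), 'tau': array([ 2.60725603e-03, -3.41254592e+01, -3.03300261e+01,  7.19662732e-02,
        3.04382737e-02, -1.00194500e-04]), 'tool_pos': array([0.14167137, 0.53094476, 0.20444536]), 'tool_rot': array([-4.08484387e-01, -3.11449059e+00,  2.96836608e-03]), 'wrist_force': array([-0.08790541, -0.85121122, -0.4692001 ]), 'wrist_torque': array([-0.01930455,  0.03288401,  0.00952959]), 'finger_force': 0.0, 'gripper_width': 0.0941322289175368}
```

View pics/top0.png

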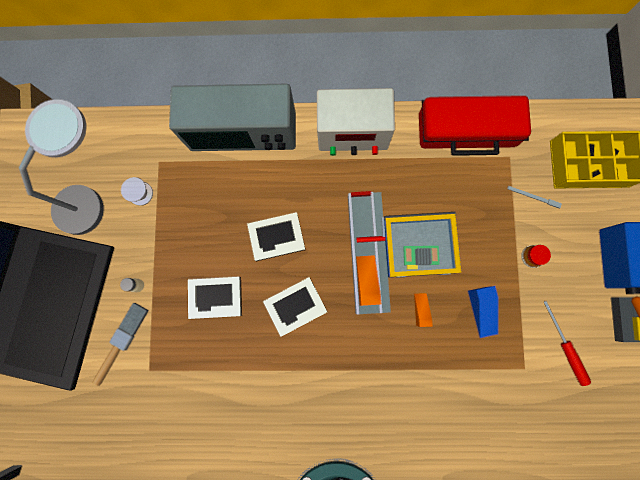

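View pics/scene0.png

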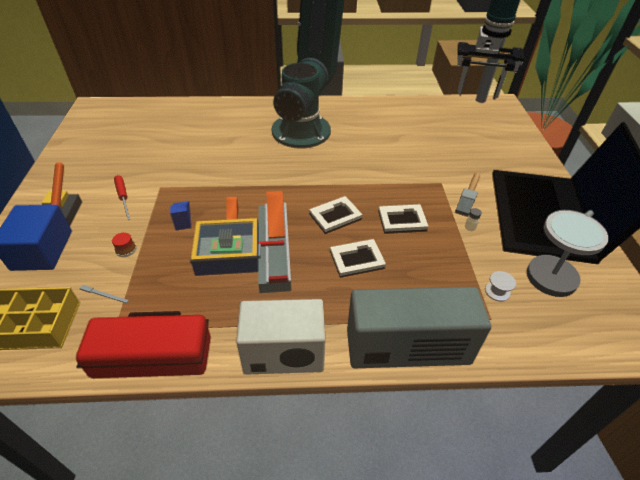

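```bash
cat > h.py <<'E'
from cell import *
import numpy as np, cv2
from scipy.spatial.transform import Rotation as Ro
def K(p,h=480):
    f=h/2/np.tan(np.radians(p["vertical_fov"]/2)); return np.array([[f,0,p["cx"]],[0,f,p["cy"]],[0,0,1]])
def cam(name,st=None):
    p=camera_params(name)
    if name!="wrist": return K(p),p["D"],np.array(p["R"]),np.array(p["t"])
    T=np.eye(4); T[:3,:3]=Ro.from_rotvec(st["tool_rot"]).as_matrix(); T[:3,3]=st["tool_pos"]
    W=np.linalg.inv(T@p["T_tool_cam"]); return K(p),p["D"],W[:3,:3],W[:3,3]
def pix2w(c,uv,z):
    k,D,R,t=c; n=cv2.undistortPoints(np.array(uv,float).reshape(-1,1,2),k,D).reshape(-1,2)
    d=np.c_[n,np.ones(len(n))]@R; C=-R.T@t; z=np.broadcast_to(z,len(n))
    return C+d*((z-C[2])/d[:,2])[:,None]
def w2pix(c,X):
    k,D,R,t=c; return cv2.projectPoints(np.array(X,float).reshape(-1,3),cv2.Rodrigues(R)[0],t,k,D)[0].reshape(-1,2)
def crop(img,x0,y0,x1,y1,s,fn):
    cv2.imwrite(fn,cv2.resize(img[y0:y1,x0:x1,::-1],None,fx=s,fy=s,interpolation=cv2.INTER_CUBIC))
def down(yaw): # tool z down, tool y axis at angle yaw in world (xy)
    y=np.array([np.cos(yaw),np.sin(yaw),0]); z=np.array([0,0,-1.]); return Ro.from_matrix(np.c_[np.cross(y,z),y,z]).as_rotvec()
E
python3 - <<'E'
from h import *
im=cv2.imread("pics/top0.png")[:,:,::-1]
crop(im,240,185,470,345,3.4,"pics/c1.png")
c=cam("top"); print(pix2w(c,[[276,236],[214,298],[295,306],[420,245]],.01).round(3))
E
```

```text
[[ 0.608  0.135  0.01 ]
 [ 0.464  0.279  0.01 ]
 [ 0.444  0.09   0.01 ]
 [ 0.583 -0.203  0.01 ]]
```

View pics/c1.png

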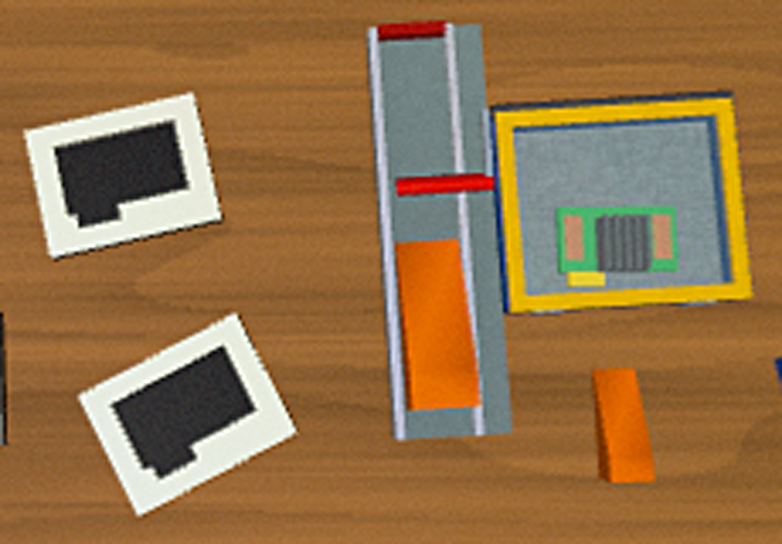

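Run:
```python
from h import *
from scipy.optimize import least_squares
c=cam("top"); P=lambda a:np.array(a,float)/3.4+[240,185]
obj=np.array([[65,78,63],[65,-78,63],[-67,-78,63],[-67,78,63],[124,128,37],[20,160,56],[20,96,56],[-145,128,44]])/1000.
uv=P([[493,107],[731,98],[752,298],[510,313],[413,37],[397,187],[493,182],[437,435]])
def tf(p,o): 
    r=o.copy(); s,k=np.sin(p[2]),np.cos(p[2]); r[:,0]=p[0]+k*o[:,0]-s*o[:,1]; r[:,1]=p[1]+s*o[:,0]+k*o[:,1]; return r
f=least_squares(lambda p:(w2pix(c,tf(p,obj))-uv).ravel(),[.58,-.2,0],loss="soft_l1")
print("case",f.x.round(4),f.fun.reshape(-1,2).round(1).tolist())
n=np.array([[45,60,20],[45,-60,20],[-45,-60,20],[-45,60,20]])/1000.
un=P([[24,131],[192,94],[221,219],[52,257]])
g=least_squares(lambda p:(w2pix(c,tf(p,n))-un).ravel(),[.6,.13,.2]); print("nest",g.x.round(4),g.fun.round(1))
m=np.array([[27,40,12],[27,-40,12],[-17,-40,12]])/1000.;m[:,2]+=.008
um=P([[559,208],[677,207],[677,268]])
q=least_squares(lambda p:(w2pix(c,tf(p,m))-um).ravel(),[.55,-.2,0]); print("mod",q.x.round(4),q.fun.round(1))
w=pix2w(c,P([[411,408],[480,407]]),.103); print("wedge back top",w.round(4))
x,y,a=f.x; R=np.array([[np.cos(a),np.sin(a)],[-np.sin(a),np.cos(a)]])
print("in case: mod",R@(q.x[:2]-f.x[:2]),"wedge back",(w[:,:2]-f.x[:2])@R.T)
```

```text
case [ 0.5774 -0.1997  0.0409] [[1.1, 1.1], [0.6, 0.1], [-0.0, 0.1], [0.3, -0.7], [-0.0, -0.0], [-6.1, -0.3], [-5.9, -0.3], [0.6, 0.2]]
nest [0.6056 0.1341 0.216 ] [ 0.1  0.2  0.3 -0.3  0.1 -0.1 -0.5  0.2]
mod [ 0.5528 -0.2045 -0.0007] [-0.2 -0.3 -0.3 -0.4  0.5  0.6]
wedge back top [[ 0.4458 -0.0559  0.103 ]
 [ 0.446  -0.0984  0.103 ]]
in case: mod [-0.02470458 -0.00387343] wedge back [[-0.12557847  0.14904117]
 [-0.12708522  0.10657793]]
```

```bash
cat >> h.py <<'E'
CASE=np.array([.5774,-.1997,.0409]); NEST=np.array([.6056,.1341,.216])
def fr(p,v):
    k,s=np.cos(p[2]),np.sin(p[2]); return [p[0]+k*v[0]-s*v[1],p[1]+s*v[0]+k*v[1],v[2]]
E
python3 - <<'E'
from h import *
move_gripper(0.0,20)
r=down(CASE[2]); print(solve_ik(fr(CASE,[-.17,.128,.06]),r),solve_ik(fr(CASE,[0,.128,.06]),r))
move_to(fr(CASE,[-.17,.128,.22]),r); line_to(fr(CASE,[-.17,.128,.06]),.2)
f0=get_state()["wrist_force"]; ax=np.array([np.cos(CASE[2]),np.sin(CASE[2]),0])
x=-.15
while x<.012:
    line_to(fr(CASE,[x,.128,.06]),.06); s=get_state(); f=-(s["wrist_force"]-f0)@ax
    print(round(x,3),round(f,1),(s["wrist_force"]-f0).round(1),round(s["clock"],1))
    if f>24: break
    x+=.015 if x<-.02 else .003
cv2.imwrite("pics/s1.png",grab_frame("scene")[:,:,::-1]); im=grab_frame("top"); crop(im,320,150,500,330,3.3,"pics/t1.png")
E
```

```text
[-3.31830377e-01 -1.53878233e-01  1.89857594e+00 -4.44089210e-16
  1.39689495e+00 -3.72730377e-01] [-2.23158216e-01  2.17741499e-01  1.51582582e+00 -4.44089210e-16
  1.40802533e+00 -2.64058216e-01]
-0.15 -0.1 [ 0.1 -0.3 -1.7] 5.3
-0.135 0.5 [-0.5 -0.9 -1.2] 5.7
-0.12 0.2 [-0.1 -1.  -1.4] 6.1
-0.105 0.0 [-0.1  0.1 -1.3] 6.5
-0.09 3.5 [-3.5 -0.4  3.3] 6.9
-0.075 6.3 [-6.2 -1.8  2.9] 7.3
-0.06 3.7 [-3.7  0.1  1.9] 7.7
-0.045 2.2 [-2.2 -1.4  0.7] 8.1
-0.03 1.2 [-1.2 -0.2  0.1] 8.5
-0.015 1.5 [-1.5 -0.6 -1. ] 8.9
-0.012 4.0 [-4.  -0.4  0.6] 9.2
-0.009 4.4 [-4.3 -1.3  0. ] 9.4
-0.006 3.5 [-3.5 -0.4  0.6] 9.7
-0.003 3.9 [-3.8 -0.6 -0.4] 9.9
-0.0 2.8 [-2.8  0.5  0.2] 10.2
0.003 4.4 [-4.4 -0.4  1.1] 10.4
0.006 13.2 [-13.2  -0.5   6.1] 10.7
0.009 22.5 [-22.5  -1.   11.1] 10.9
0.012 30.8 [-30.8  -1.6  16.2] 11.2
```

View pics/t1.png

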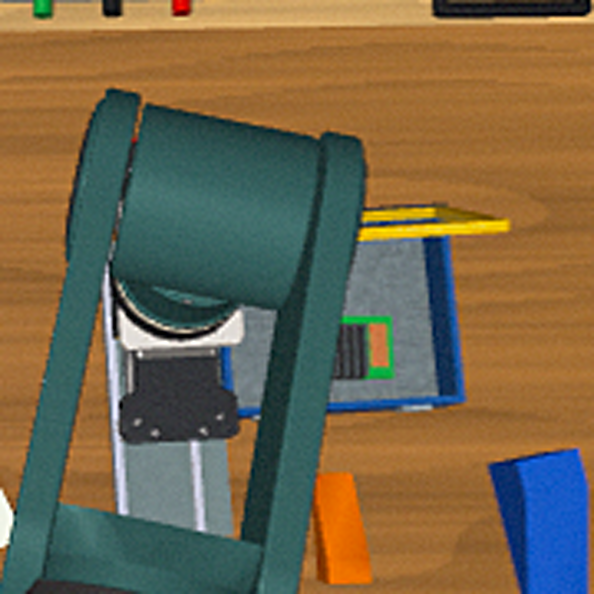

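The hatch is up and the rising force shows the wedge on its stop; the module is visible at crop (350,350). Back off and look from the wrist.

Run:
```python
from h import *
line_to(fr(CASE,[-.06,.128,.06]),.2); line_to(fr(CASE,[-.10,.128,.27]),.3)
move_gripper(.07)
move_to([.5528-.03,-.2045,.26],down(np.pi/2)); dwell(.3)
s=get_state(); im=grab_frame("wrist"); cv2.imwrite("pics/w1.png",im[:,:,::-1]); np.savez("w1.npz",p=s["tool_pos"],r=s["tool_rot"])
t=grab_frame("top"); crop(t,320,150,500,330,3.3,"pics/t2.png"); print(s["clock"],s["tool_pos"])
print(w2pix(cam("wrist",s),[[.5528,-.2045,.054],[.5798,-.1645,.02]]))
```

```text
15.6083 [ 0.5228239  -0.20429795  0.26014498]
[[322.58384096 238.96405197]
 [353.16544894 252.15185238]]
```

View pics/w1.png

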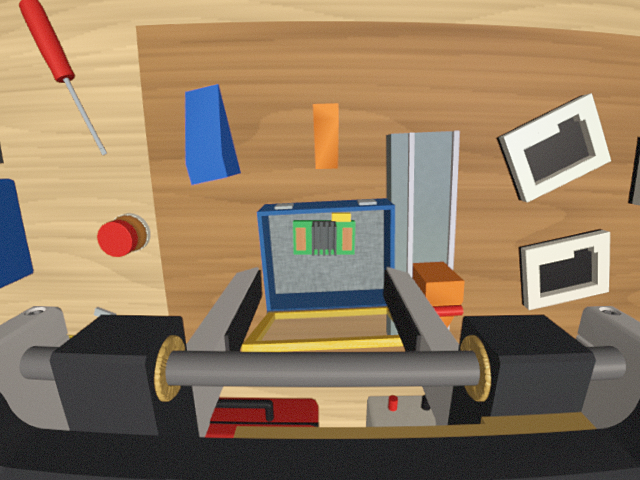

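View pics/t2.png

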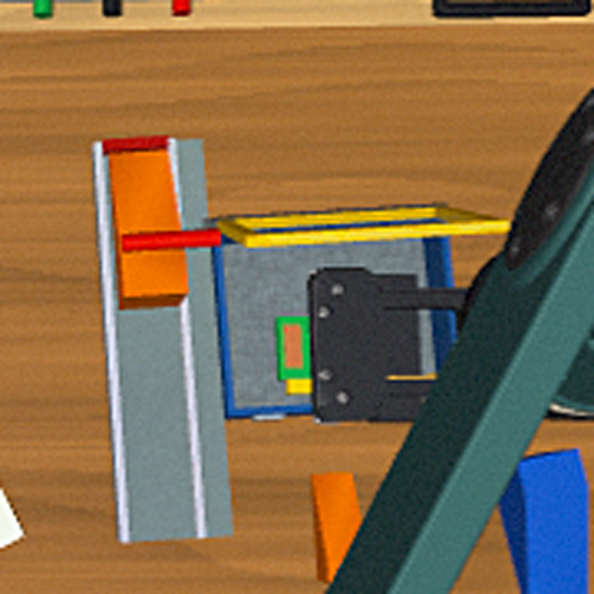

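Run:
```python
from h import *
d=np.load("w1.npz"); c=cam("wrist",dict(tool_pos=d["p"],tool_rot=d["r"]))
im=cv2.imread("pics/w1.png")
def rect(im,c,x0,y0,x1,y1):
    h=cv2.cvtColor(im[y0:y1,x0:x1],cv2.COLOR_BGR2HSV); m=cv2.inRange(h,(50,110,60),(85,255,255))
    p=np.argwhere(m)[:,::-1]+[x0,y0]; w=pix2w(c,p,.02)[:,:2]
    return cv2.minAreaRect((w*1000).astype(np.float32)),len(p)
print(rect(im,c,280,205,370,270))
```

```text
(((558.95947265625, -203.2120819091797), (44.022674560546875, 78.98648834228516), 0.015076467767357826), 754)
```

Run:
```python
from h import *
X,Y=.5536,-.2037
r=down(np.pi/2); move_gripper(.056)
line_to([X,Y,.26],.2); line_to([X,Y,.10],.15); f0=get_state()["wrist_force"]
for z in(.06,.04,.026):
    line_to([X,Y,z],.08); f=get_state()["wrist_force"]-f0; print(z,f.round(1))
    if np.abs(f).max()>12: raise SystemExit("contact")
move_gripper(.02,25); s=get_state(); print(s["gripper_width"],s["finger_force"],s["tool_pos"])
line_to([X,Y,.06],.08); line_to([X,Y,.25],.15); s=get_state(); print(s["gripper_width"],s["finger_force"],s["clock"],s["wrist_force"]-f0)
w=grab_frame("wrist"); t=grab_frame("top")
A=cv2.resize(w[120:480,100:540],(440,360)); B=cv2.resize(t[150:330,320:500],(360,360)); cv2.imwrite("pics/m1.png",np.hstack([A,B])[:,:,::-1])
```

```text
0.06 [ 0.2 -0.9  0.1]
0.04 [ 0.4  0.  -0.3]
0.026 [-0.9 -0.7 -0.1]
0.029668349679606288 24.9997447617352 [ 0.5538211  -0.20358641  0.02635446]
0.02997552156136276 24.99974548816681 21.5667 [-0.84873271 -0.80420261 -2.25950024]
```

View pics/m1.png

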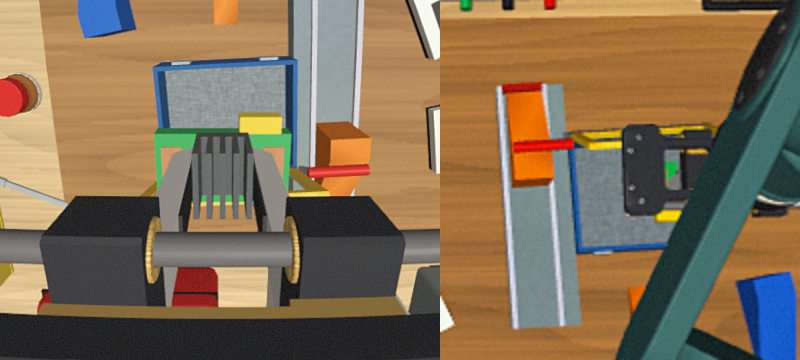

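Run:
```python
from h import *
r=down(np.pi/2+NEST[2])
move_to(fr(NEST,[.08,0,.26]),r); dwell(.4)
s=get_state(); w=grab_frame("wrist"); c=cam("wrist",s); np.savez("w2.npz",tool_pos=s["tool_pos"],tool_rot=s["tool_rot"]); cv2.imwrite("pics/w2full.png",w[:,:,::-1])
n=[fr(NEST,[a/1e3,b/1e3,.02]) for a,b in((45,60),(45,-60),(-45,-60),(-45,60))]
print("nest corners pred",w2pix(c,n).round(1).tolist())
R=Ro.from_rotvec(s["tool_rot"]).as_matrix()
# module own x = -tool x, own y = tool y ; plate top 6.4 mm beyond the TCP
m=[s["tool_pos"]+R@np.array([-a/1e3,b/1e3,.0064]) for a,b in((-17,40),(-17,-40),(-27,34),(-27,10))]
print("mod pred",w2pix(c,m).round(1).tolist(),s["clock"])
crop(w,150,30,410,320,2,"pics/w2.png")
```

```text
nest corners pred [[371.7, 181.4], [274.8, 181.5], [272.4, 105.0], [374.1, 104.9]]
mod pred [[392.8, 250.7], [254.2, 250.7], [383.2, 233.9], [341.1, 233.9]] 23.475
```

View pics/w2.png

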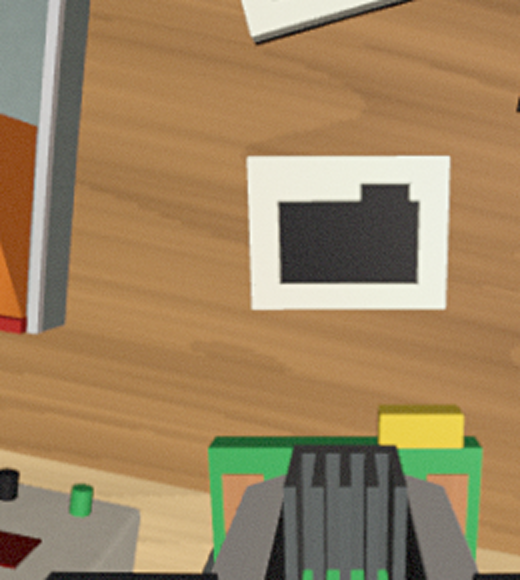

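Run:
```python
from h import *
d=np.load("w2.npz"); c=cam("wrist",d); im=cv2.imread("pics/w2full.png")
m=(im[95:200,262:386].min(2)>170).astype(np.uint8); 
q=np.argwhere(m)[:,::-1]+[262,95]
w=pix2w(c,q,.02)[:,:2]; r=cv2.minAreaRect((w*1000).astype(np.float32)); print("nest rect",r,NEST)
g=im[:,:,1].astype(int)
for u in(262,268,330,385,388): print(u,g[244:262,u].tolist())
print("tab",im[230:256,362,2].tolist())
print("row258 L",g[258,248:262].tolist(),"R",g[258,384:398].tolist())
```

```text
nest rect ((608.7369384765625, 135.56051635742188), (89.78872680664062, 120.14768981933594), 12.340134620666504) [0.6056 0.1341 0.216 ]
262 [139, 134, 135, 132, 103, 97, 96, 92, 95, 118, 166, 180, 177, 176, 176, 174, 177, 177]
268 [137, 141, 136, 133, 103, 98, 99, 94, 93, 119, 169, 180, 179, 176, 176, 176, 178, 177]
330 [129, 133, 136, 133, 105, 93, 98, 96, 74, 51, 52, 61, 65, 100, 105, 97, 103, 104]
385 [124, 127, 127, 123, 101, 93, 98, 96, 93, 122, 176, 187, 187, 186, 183, 188, 186, 184]
388 [122, 128, 127, 125, 121, 111, 103, 93, 89, 125, 176, 190, 185, 187, 186, 187, 183, 180]
tab [175, 168, 151, 137, 135, 134, 154, 208, 239, 237, 234, 237, 235, 236, 235, 235, 235, 235, 234, 234, 235, 236, 238, 234, 141, 78]
row258 L [133, 132, 136, 134, 133, 140, 170, 177, 176, 177, 176, 176, 175, 175] R [185, 183, 185, 184, 186, 188, 180, 155, 130, 130, 132, 133, 130, 128]
```

Run:
```python
from h import *
N=NEST.copy(); N[:2]=fr(NEST,[.002,.0012,0])[:2]
line_to(fr(N,[0,0,.26]),.2); line_to(fr(N,[0,0,.06]),.15); line_to(fr(N,[0,0,.043]),.06); dwell(.3)
f0=get_state()["wrist_force"]; z=.041
while z>.0262:
    line_to(fr(N,[0,0,z]),.03); s=get_state(); f=s["wrist_force"]-f0
    if z<.04: print(round(z,4),f.round(1),s["tool_pos"][2].round(4))
    if np.abs(f).max()>8: break
    z-=.002
print(s["clock"]); w=grab_frame("wrist"); crop(w,170,120,470,345,2.6,"pics/w3.png")
```

```text
0.039 [ 0.9 -1.8  0.1] 0.0387
0.037 [ 0.6 -1.1 -0.2] 0.0367
0.035 [ 0.5 -1.4  0.1] 0.0348
0.033 [ 0.8 -0.7 -0.1] 0.0328
0.031 [ 1.  -0.4 -0.7] 0.0308
0.029 [ 0.9 -2.2 -0.4] 0.0288
0.027 [ 0.5 -1.   0. ] 0.0268
28.2833
```

View pics/w3.png

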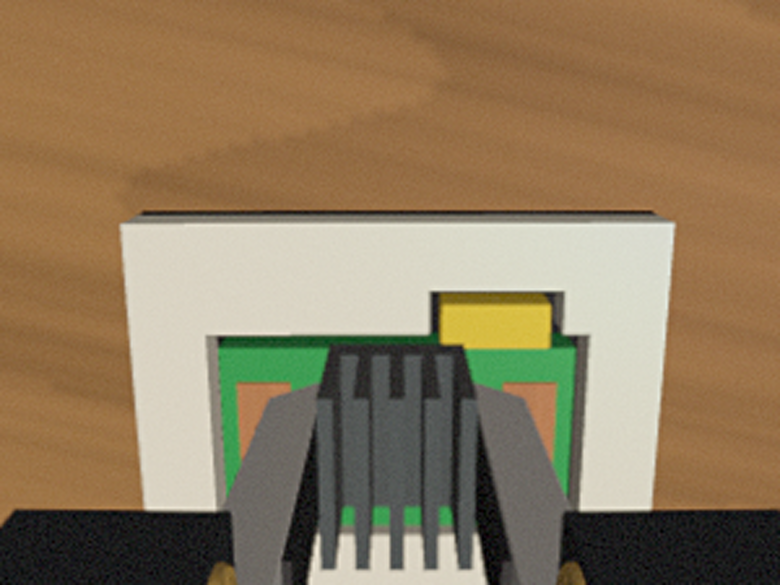

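The module sits in the pocket with its tab (crop 495,320) in the notch and its top level with the walls. Seat it, release and retreat.

Run:
```python
from h import *
s=get_state(); p=s["tool_pos"].copy(); f0=s["wrist_force"]
for z in(.0262,.0256,.025):
    line_to([p[0],p[1],z],.03); f=get_state()["wrist_force"]-f0; print(z,f.round(1))
    if f[2]>4: break
move_gripper(.056); line_to([p[0],p[1],.08],.1); line_to([p[0]-.05,p[1],.26],.25)
move_to([.35,.3,.3],down(np.pi/2+.6)); dwell(.5)
t=grab_frame("top"); sc=grab_frame("scene"); print(get_state()["clock"])
A=cv2.resize(t[180:330,235:475],(640,400),interpolation=2); B=cv2.resize(sc[180:300,80:500],(640,183),interpolation=2)
cv2.imwrite("pics/f.png",np.vstack([A,B])[:,:,::-1])
```

```text
0.0262 [ 1.1 -0.1  0.8]
0.0256 [-2.  -0.1  4.7]
32.675
```

View pics/f.png

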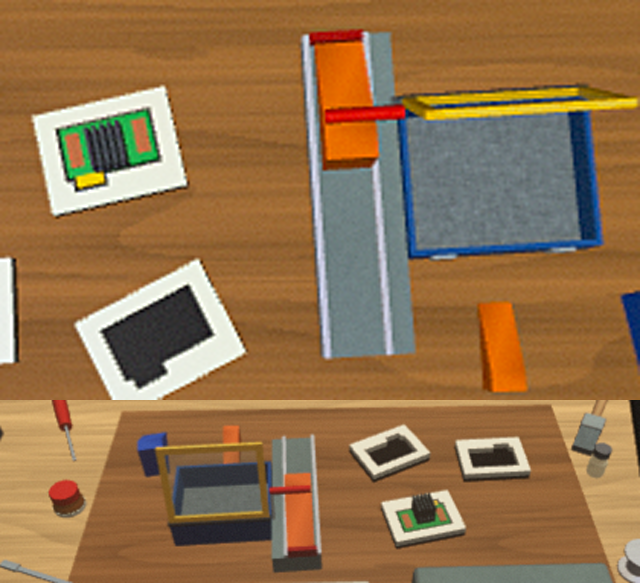

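The module lies home in the far nest (110,145). The wedge is against its stop (340,45), the hatch is propped, and the vial and jar are standing.

```bash
python3 -c "from cell import *;print(sign_off())"
```

```text
the job is handed in; nothing more can be done
None
```

The job is handed in: the wedge is against its stop holding the hatch open, the module sits flat in the far nest with its tab in the notch, and the vial and flux jar are standing where they were (about 33 s of the 72 s used).

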